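# Prop the sample hatch and take out the holder

### The job

Open the chamber's spring-closed sliding hatch and prop it with the long wooden wedge, laid flat and lengthwise on the chamber's deck between the steel stop block and the hatch's upright tab (the end of the wedge itself can push the tab back), so that the hatch stays open when you let go. Then reach in, lift the steel sample holder out and set it upright in the empty steel tray, leaving the hatch propped open.

Things in the scene. Friction and masses are not known exactly. Their poses are not given: they have to be found in the camera images.
- chamber: Fixed white box, 340 (x, away from the robot) by 250 mm (y, left), deck at z 75. Origin: centre of underside. Opening in the deck: x -150 to -10, y -110 to 60, floor at z 20. Left of it a flat deck strip, y 60 to 125; on its near end a steel stop block, x -165 to -150, y 72 to 112, 16 mm tall; on its far end a spring housing, x 60 to 160, 30 mm tall.
- hatch (a joint): Clear hatch sliding over the opening, m: 0 shut, grows along chamber +x to 0.14. A spring shuts it with 3 N (shut) to 4.7 N. Plate top at z 83 mm, near edge at chamber x = -155 mm + joint. On its left an upright aluminium tab, 8 mm thick, overhangs the strip: y 54 to 118, 2 to 50 mm above the deck; its near face, the one to push, is at chamber x = -140 mm + joint.
- wedge: Long wooden wedge, flat on the table: 110 mm long (x), 36 wide (y, parallel sides), 40 high at its -x end, 20 at its +x end, upright end faces. Origin: centre of underside. 90 g. Either end may face the tab; between stop block and tab it holds the hatch at 0.10 m. A similar wedge of only 65 mm lies nearby: too short.
- holder: Steel sample holder standing inside the chamber under the hatch: disc 46 mm across and 14 thick with an upright flat grip on top, 32 mm (x) by 12 mm (y), top 50 mm above its underside. Origin: centre of the underside. About 220 g. A plain steel disc without grip on the table is not it.
- tray: Empty steel tray fixed on the table, 180 (x) by 130 (y) mm, walls 4 mm thick and 14 high, floor 4 mm thick. Origin: centre of the underside.
Mind the look-alikes: they are no part of the job. What is shaped like the wedge but white is not meant.

How it is judged:
By the outcome, as a careful person would: the job done as asked, in the order asked, and still so for the second after the job is handed in, with the robot touching nothing.
It also fails if it takes over 58 s, if anything falls off the work surface, if the arm or the gripper's body presses on something with over 40 N, if the wrist force passes 120 N, or if a joint passes its speed limit or range.

### The arm

A 6-joint arm with a two-finger parallel gripper is mounted at the origin on the work surface. World frame = base frame: x ahead of the robot, y to its left, z up, the work surface at z = 0. Lengths are in mm, angles in rad, forces in N, time in s.
With the tool pointing down it reaches from about 275 to 750 mm from the base axis. Payload 10.2 kg.
Tool frame: the origin (TCP) lies at the very end of the fingers, on their centre line; the grasp point (between the pads) lies 19 mm behind it; z points along the fingers, x is the direction in which the jaws open and shut, and the axes are right-handed (so a half turn about z gives the same grasp; the last joint's range is limited). The gripper opens to 85 mm and grips with 20 to 120 N. Pads are 22 mm wide; open, the fingers measure 114 mm over their backs; the gripper's body (76 mm by 85 mm) begins 54 mm behind the grasp point. The pads swing forward as they close: fully open they stand 13 mm farther back than shut.
Start: joints at [-1.513, 0.313, 1.498, -0, 1.331, -0.223], TCP at [145.477, -504.448, 231.294] pointing down, gripper open.
Joint ranges: [-2.94, 2.94], [-0.97, 2.17], [0.19, 2.56], [-1.23, 4.37], [0.02, 3.11], [-2.88, 2.88]. Speed limits (rad/s): [2.39, 2.39, 3.01, 3.14, 3.14, 3.14].

### API

Orientations are given as a unit quaternion [w, x, y, z].
In Python, from rig import ctrl, cams gives the robot as it stands.
- The arm moves only by the tool play_rows, never from a script. Its argument "steps" is a list of rows, each a list of 2 entries, a list of its own where there are three numbers: the shift along the tool's x, y, z normalised to -1 to 1, where 1 is 0.75 m, then the turn, a rotation vector about the tool's x, y, z normalised to -1 to 1, where 1 is 45 degrees. A call has 1 to 20 rows; each row shifts and turns the commanded pose from where the row before left it, along the tool's axes as they then stand; what a row does not reach is not made up. A row lasts 1/10 s, in which the tool goes at most 50 mm and 8.59 degrees, less where a joint would pass 70% of its speed; a pose out of reach is approached as far as the arm can. A call with a number of a shift or a turn outside -1 to 1 is refused whole. A call with a gripper value outside its range is refused whole. "grip" is the closure, from 0 (fully open) to 1 (shut), set as the call begins (left out, the last holds). The fingers move at their own pace and stop on an object; "squeeze" is the grip in N (left out, the last holds). Time passes only in rows, so rows that do not move let the fingers close. It gives the time, the measured TCP pose, the force and the opening at its end, in the units of the state.
- ctrl.sense(): the state, without advancing time (a new reading comes with each control period).
- cams.capture(name): name is "side" or "top"; returns the picture (384x512x3 uint8, red, green, blue); there is no depth.
- cams.camera_info(name): a dict with "fx", "fy", "cx", "cy" (pixels), "dist_coeffs" ([k1, k2, p1, p2, k3] as OpenCV has them; the pictures are not rectified), "xyz" and "attitude" of the camera in the world. Camera axes: x right, y up, looking along -z (the intrinsics and any distortion apply to the point x, -y, -z); pixel columns grow to the right and rows downward; lengths in mm; the calibration is good to about 2 mm. A picture is of the moment at which its call begins. camera_info takes no time and is no camera call.
- ctrl.finish_job(): hands the job in, once; it reports no verdict.
Trained networks look in the newest picture that a camera, given by its name, has taken for a name from the list of things; names that differ only in an ending like _2 or _b are one class to them, and where a whole thing is asked for, a point or a joint stands for the part that bears it (a point fixed in the world has none). Each returns a list of dicts, best first, with "p" (0 to 1); they miss things now and then, are a little off and sometimes report something else, mostly with a low value. They report only what shows in the picture. A call takes as long as a camera call. They do not tell look-alikes from the thing itself.
- cams.search_frame(camera, thing): "rect" ([centre column, centre row, width, height] in pixels, round what is visible of it).
- cams.tip_of(camera, thing): "pixel" ([column, row] in pixels: a listed point, or the origin of a listed thing).
The state is a dict: "time_s": time; "joints": joint angles; "dq": joint speeds; "tau": joint torques, N m; "eef_pos": TCP position; "ee_rot": TCP orientation; "force": force on the tool from outside, world axes, zero at the start; "wrist_torque": the same for the moment, N m; "grip_width": opening from 0.0 (shut) to 1.0 (fully open).
Only numpy, scipy, OpenCV 4.12 (cv2) and the standard library are available. Lean on these libraries where they do the work, as an engineer would, in place of code of your own. Each camera call takes 0.05 s, during which the arm holds its last target.

## Working session

There is one attempt and no reset: what is moved stays moved. The work goes in short steps, Python scripts to look and compute and a tool call to move; the robot and the scene stay as the last step left them, time stands still between calls to the robot, and variables do not carry over. Pictures are saved under pics/ and viewed, and the job is handed in when it is done.

Besides the shell and the picture viewer there is one more tool, called after "Request:" as name([rows], argument=value, ...), one row to a line, values as JSON. play_rows: Moves the arm, as the interface text tells. Its arguments: {"type":"object","properties":{"steps":{"type":"array"},"grip":{"type":"number"},"squeeze":{"type":"number"}},"required":["steps"]}

```bash
ls; mkdir -p pics; cat > h.py <<'E'
import numpy as np, cv2, json
from scipy.spatial.transform import Rotation as R
from rig import ctrl, cams
def cam(n):
    i=cams.camera_info(n); K=np.array([[i['fx'],0,i['cx']],[0,i['fy'],i['cy']],[0,0,1.]])
    q=np.array(i['attitude'],float)
    Rm=R.from_quat([q[1],q[2],q[3],q[0]]).as_matrix() if q.size==4 else (q if q.shape==(3,3) else R.from_rotvec(q).as_matrix())
    return K,np.array(i['dist_coeffs'],float),np.array(i['xyz'],float),Rm@np.diag([1,-1,-1.])
def proj(n,P):
    K,d,c,M=cam(n); P=np.atleast_2d(np.array(P,float))
    rv=cv2.Rodrigues(M.T)[0]; return cv2.projectPoints(P,rv,-M.T@c,K,d)[0].reshape(-1,2)
def unproj(n,px,z):
    K,d,c,M=cam(n); u=cv2.undistortPoints(np.array(px,float).reshape(-1,1,2),K,d).reshape(-1,2)
    r=np.c_[u,np.ones(len(u))]@M.T; return c+r*((z-c[2])/r[:,2])[:,None]
def snap(n,f,s=1.5):
    im=cams.capture(n); cv2.imwrite('pics/'+f,cv2.resize(im[:,:,::-1],None,fx=s,fy=s,interpolation=cv2.INTER_CUBIC)); np.save('pics/'+n+'.npy',im); return im
E
python3 - <<'E'
from h import *
for n in ('side','top'):
    print(cams.camera_info(n)); snap(n,n+'0.png')
    for t in ('chamber','hatch','wedge','holder','tray'):
        print(n,t,[(np.round(d['rect']).tolist(),round(d['p'],2)) for d in cams.search_frame(n,t)],[(np.round(d['pixel'],1).tolist(),round(d['p'],2)) for d in cams.tip_of(n,t)])
s=ctrl.sense();print(s)
E
```

```text
pics
{'fx': 408.44126529812263, 'fy': 408.44126529812263, 'cx': 253.9005613851061, 'cy': 189.20499152766055, 'dist_coeffs': array([0.03940983, 0.        , 0.        , 0.        , 0.        ]), 'xyz': array([269.76082615, 882.75297635, 600.07761027]), 'attitude': array([-0.12861872, -0.08429539,  0.49903119,  0.85283022])}
side chamber [([214.0, 197.0, 154.0, 88.0], 0.7)] [([222.8, 205.5], 0.61)]Traceback (most recent call last):
  File "<stdin>", line 5, in <module>
ValueError: it knows: chamber, holder, tray, wedge
```

```bash

python3 - <<'E'
from h import *
for n in ('side','top'):
    snap(n,n+'1.png')
    for t in ('chamber','wedge','holder','tray'):
        print(n,t,[(np.round(d['rect']).tolist(),round(d['p'],2)) for d in cams.search_frame(n,t)],[(np.round(d['pixel'],1).tolist(),round(d['p'],2)) for d in cams.tip_of(n,t)])
print(cams.camera_info('top'))
s=ctrl.sense();print(s)
E
```

```text
side chamber [([215.0, 196.0, 150.0, 85.0], 0.91)] [([216.5, 201.3], 0.73)]
side wedge [([272.0, 314.0, 63.0, 43.0], 0.96), ([276.0, 269.0, 40.0, 41.0], 0.78), ([212.0, 260.0, 53.0, 25.0], 0.62)] [([269.6, 317.3], 0.84), ([274.8, 273.2], 0.82), ([211.8, 265.4], 0.7)]
side holder [] []
side tray [([297.0, 162.0, 58.0, 22.0], 0.76)] [([298.1, 162.8], 0.79)]
top chamber [([254.0, 152.0, 117.0, 154.0], 0.97)] []
top wedge [([108.0, 260.0, 32.0, 49.0], 0.96), ([156.0, 254.0, 55.0, 28.0], 0.73), ([148.0, 191.0, 30.0, 52.0], 0.68)] [([110.8, 259.0], 0.92), ([160.9, 254.4], 0.76), ([150.0, 188.4], 0.63)]
top holder [] []
top tray [([393.0, 218.0, 65.0, 78.0], 0.84)] [([387.0, 216.5], 0.68)]
{'fx': 418.26989569774474, 'fy': 418.26989569774474, 'cx': 256.5896520661307, 'cy': 191.03152651664507, 'dist_coeffs': array([-0.12769875,  0.        ,  0.        ,  0.        ,  0.        ]), 'xyz': array([512.02364838, -27.40154899, 995.42095802]), 'attitude': array([-0.70262078, -0.02418292,  0.02510917,  0.71071004])}
{'time_s': 1.1, 'joints': array([-1.51340758e+00,  3.12893818e-01,  1.49771641e+00, -1.45414689e-05,
        1.33099959e+00, -2.23395505e-01]), 'dq': array([ 5.33884794e-04, -1.29700958e-03, -6.09298881e-04, -5.64347880e-05,
       -1.72448267e-03, -1.18444922e-03]), 'tau': array([-2.56311723e-03, -4.12176132e+01, -2.59900975e+01, -3.16597143e-04,
        4.68144844e-04,  3.80920762e-07]), 'eef_pos': array([ 145.46932299, -504.44265117,  231.29115659]), 'ee_rot': array([-1.98771961e-06,  7.99097177e-01, -6.01201881e-01, -1.09352395e-05]), 'force': array([-0.04405871, -0.06388243, -0.14903019]), 'wrist_torque': array([-0.04843095, -0.00333446, -0.03575074]), 'grip_width': 0.9994107217595471}
```

View pics/side1.png

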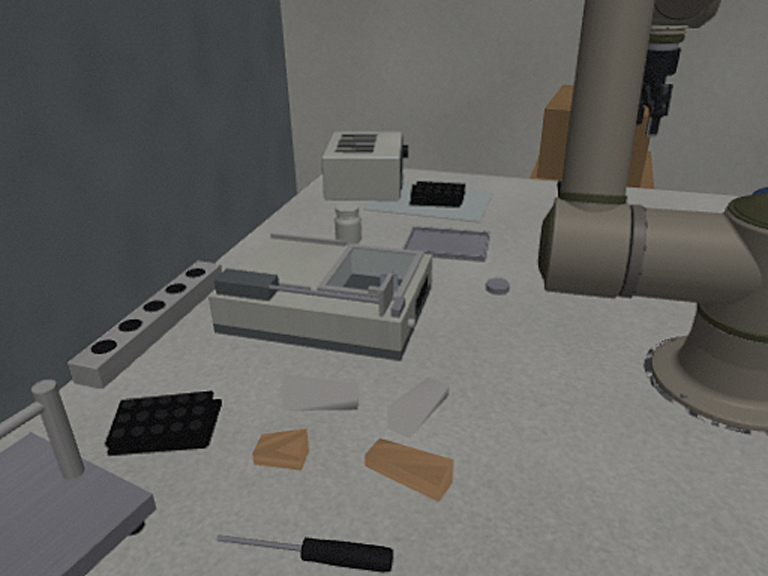

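View pics/top1.png

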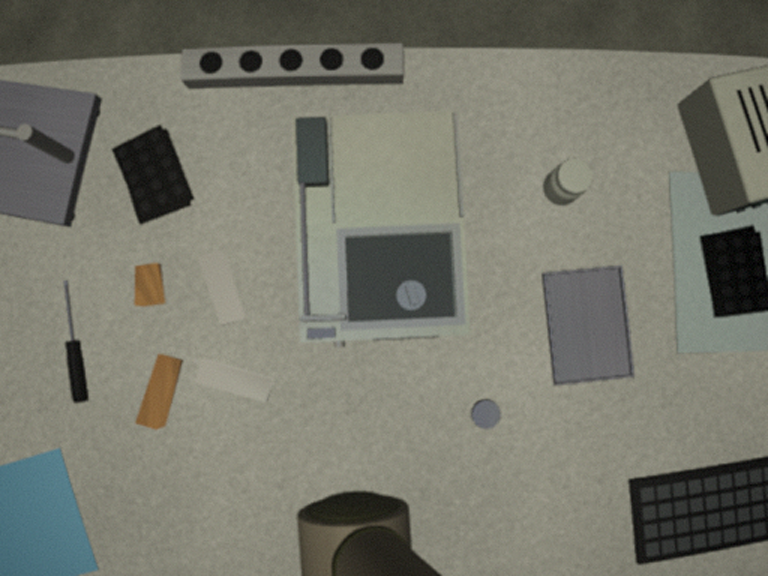

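Top view (scaled 1.5×): long wooden wedge at (159,392), short one at (150,284), the white ones are decoys. The holder shows through the hatch at (411,295), the tray is at (588,325), and the plain disc at (486,413). I'll zoom in for corners.

```bash

python3 - <<'E'
import numpy as np,cv2
im=np.load('pics/top.npy')[:,:,::-1]
def crop(x0,y0,x1,y1,s,f):
    c=cv2.resize(im[y0:y1,x0:x1],None,fx=s,fy=s,interpolation=cv2.INTER_CUBIC); c=cv2.convertScaleAbs(c,alpha=1.3,beta=10)
    for k in range(x0 - x0%10+10,x1,10): cv2.putText(c,str(k),((k-x0)*s,8),0,.3,(0,0,255),1); cv2.line(c,((k-x0)*s,0),((k-x0)*s,4 if k%50 else 600),(0,0,255),1)
    for k in range(y0-y0%10+10,y1,10): cv2.putText(c,str(k),(0,(k-y0)*s),0,.3,(0,0,255),1)
    cv2.imwrite(f,c)
crop(190,70,320,235,4,'pics/c_ch.png')
crop(80,225,140,295,8,'pics/c_w.png')
crop(350,165,430,265,6,'pics/c_t.png')
im=np.load('pics/side.npy')[:,:,::-1]
crop(135,150,295,245,5,'pics/c_s.png')
crop(235,280,310,340,8,'pics/c_sw.png')
E
```

```text
(no output)
```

View pics/c_ch.png

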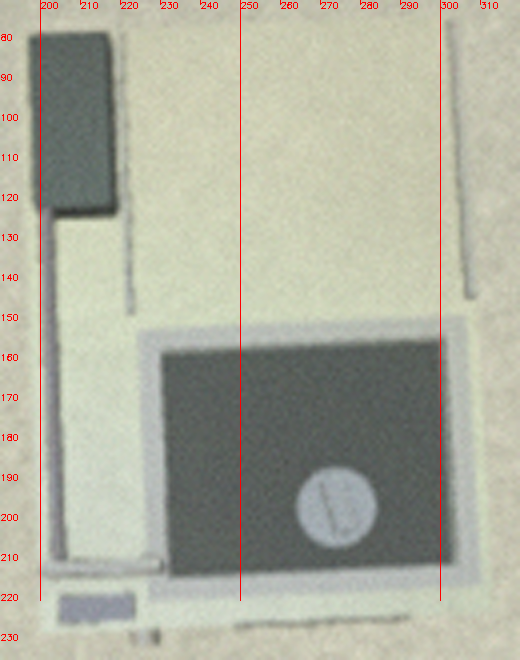

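View pics/c_w.png

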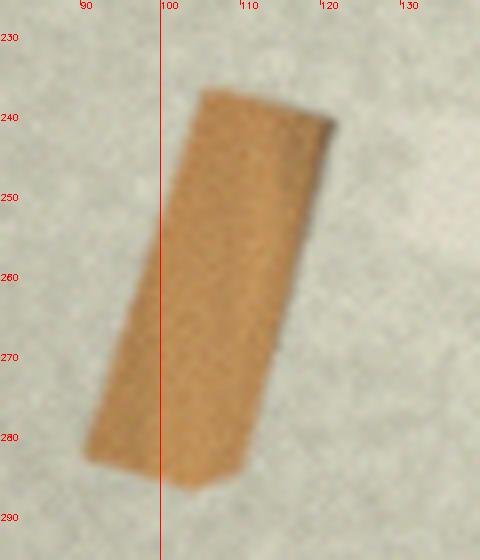

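View pics/c_t.png

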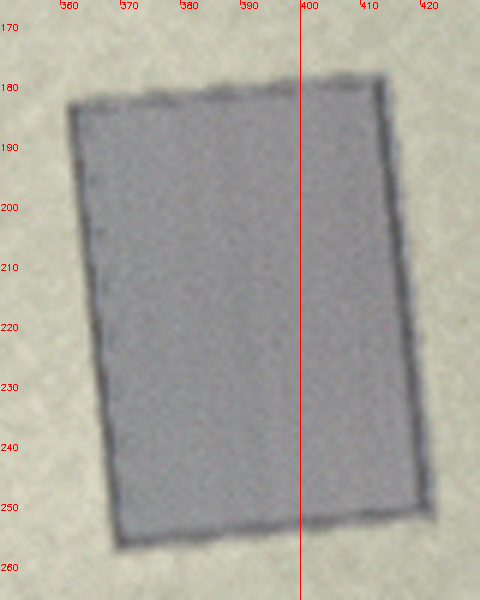

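View pics/c_s.png

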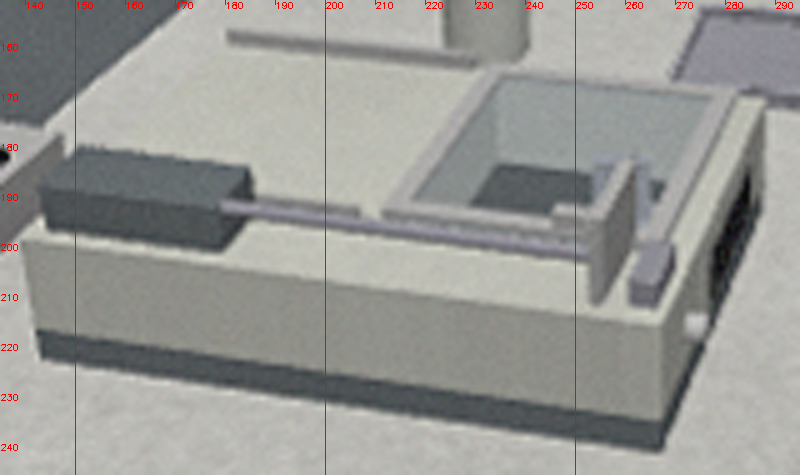

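View pics/c_sw.png

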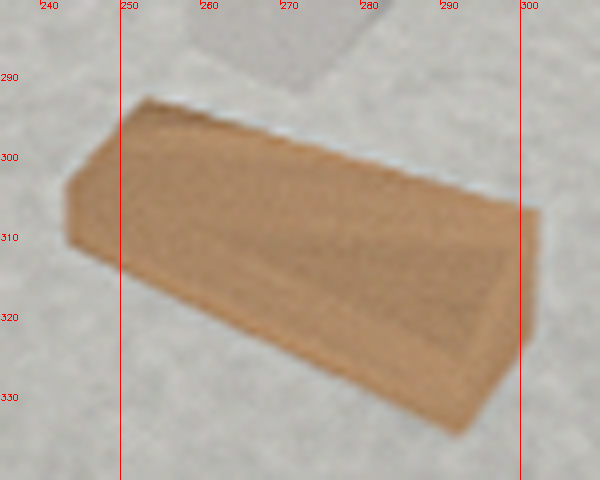

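```bash

cat > fit.py <<'E'
from h import *
from scipy.optimize import least_squares
def fit(pts,x0):
    # pts: (cam, local xyz, px)
    def T(p,L): c,s=np.cos(p[2]),np.sin(p[2]); return np.array([p[0]+c*L[0]-s*L[1],p[1]+s*L[0]+c*L[1],L[2]])
    C={n:cam(n) for n in ('top','side')}
    def pj(n,P):
        K,d,c,M=C[n]; return cv2.projectPoints(P[None],cv2.Rodrigues(M.T)[0],-M.T@c,K,d)[0].ravel()
    f=lambda p:np.concatenate([pj(n,T(p,L))-np.array(px) for n,L,px in pts])
    r=least_squares(f,x0,x_scale=[10,10,.05],loss='soft_l1'); return r.x,f(r.x).reshape(-1,2),T
E
cat > m1.py <<'E'
from fit import *
ch=[('top',(-150,112,91),(204.3,218.7)),('top',(-150,72,91),(223.7,218.7)),('top',(-165,112,91),(204.1,226.3)),('top',(-165,72,91),(223.3,226)),
('side',(-170,125,0),(267.3,240)),('side',(170,125,0),(143,222)),('side',(-170,125,75),(267.3,215)),('side',(-170,-125,75),(288,170)),('side',(-140,118,77),(254.3,211.5)),('side',(-140,118,125),(254.5,193.5))]
p,r,T=fit(ch,[600,0,0]);print('chamber',p.round(3));print(r.round(1).tolist())
w=[('top',(55,18,20),(105,236.3)),('top',(55,-18,20),(121.2,240)),('top',(-55,18,40),(90.3,282.3)),('top',(-55,-18,40),(110,284.3)) ,('side',(55,18,0),(243.3,311)),('side',(55,18,20),(243.2,303.5)),('side',(55,-18,20),(253.3,292.5)),
('side',(-55,-18,40),(301.8,306.3)),('side',(-55,-18,0),(301,322.5)),('side',(-55,18,0),(293,334.5))]
q,r,_=fit(w,[400,300,-.2]);print('wedge',q.round(3));print(r.round(1).tolist())
t=[('top',(90,65,14),(361,182.5)),('top',(90,-65,14),(414,178)),('top',(-90,65,14),(369,256.5)),('top',(-90,-65,14),(422,251))]
q,r,_=fit(t,[500,-250,0.1]);print('tray',q.round(3));print(r.round(1).tolist())
print('holder disc',unproj('top',[[273.8,197]],34),'grip',unproj('top',[[270,190.5],[275.5,204.5]],70))
c,s=np.cos(p[2]),np.sin(p[2]);print('hole corners px',proj('top',[T(p,L) for L in [(-10,60,75),(-10,-110,75),(-150,60,75),(-150,-110,75),(60,125,105),(-140,54,125),(-140,118,125)]]).round(1).tolist())
for L in [(-10,60,20),(-10,-110,20),(-150,60,20),(-150,-110,20)]: print(proj('top',T(p,L)).round(1).tolist())
E
python3 m1.py
```

```text
chamber [ 6.69687e+02 -2.07040e+01  3.80000e-02]
[[-0.3, 0.4], [-1.3, -0.4], [0.2, -0.2], [-0.6, -0.8], [-0.0, 0.1], [-0.2, -0.6], [-0.0, -0.6], [0.1, -1.1], [1.5, -1.0], [1.1, -0.3]]
wedge [ 4.19319e+02  3.29486e+02 -2.66000e-01]
[[-0.8, -0.1], [-2.7, 0.2], [-1.0, 0.0], [-6.3, 2.3], [-0.2, -0.9], [-0.4, -0.9], [-0.4, -1.1], [0.7, -0.7], [0.6, -1.3], [-0.3, -0.4]]
tray [ 5.15348e+02 -3.49852e+02  8.10000e-02]
[[0.2, -0.7], [-0.2, -1.1], [0.1, 1.0], [-0.0, 0.7]]
holder disc [[564.93058603 -68.5139086   34.        ]] grip [[577.48654536 -58.74757982  70.        ]
 [546.27815458 -70.50515241  70.        ]]
hole corners px [[225.6, 155.0], [302.0, 151.3], [228.4, 218.0], [305.6, 214.2], [193.5, 122.5], [229.5, 213.0], [198.9, 214.4]]
[[227.3, 158.6]]
[[299.4, 155.1]]
[[230.0, 218.1]]
[[302.8, 214.5]]
```

```bash

sed -i "s/('top',(55,-18,20),(121.2,240))/('top',(55,-18,0),(121.2,240.3))/; s/('top',(-55,-18,40),(110,284.3))/('top',(-55,-18,40),(103.7,286.5)),('top',(-55,-18,0),(109.7,284.3))/" m1.py; python3 m1.py | sed -n 3,4p
cat > plan.py <<'E'
from h import *
# waypoints: list of (x,y,z,jaw angle deg, nrows); vertical tool. prints rows from measured pose
def rows(wps,dec=3,start=None):
    s=ctrl.sense(); q=s['ee_rot']; Rm=R.from_quat([q[1],q[2],q[3],q[0]]).as_matrix(); p=np.array(s['eef_pos'],float)
    out=[]
    for x,y,z,a,n in wps:
        a=np.radians(a); 
        Rt=np.array([[np.cos(a),np.sin(a),0],[np.sin(a),-np.cos(a),0],[0,0,-1]]).astype(float)
        for k in range(n,0,-1):
            d=(np.array([x,y,z])-p)/k; rv=R.from_matrix(Rm.T@Rt).as_rotvec()/k
            sh=np.round(Rm.T@d/750,4); tr=np.round(np.degrees(rv)/45,3)
            if np.linalg.norm(sh)*750>50 or np.linalg.norm(tr)*45>8.59: print('LIMIT',np.linalg.norm(sh)*750,np.linalg.norm(tr)*45)
            p=p+Rm@(sh*750); Rm=Rm@R.from_rotvec(np.radians(tr*45)).as_matrix(); out.append([(sh+0.).tolist(),(tr+0.).tolist()])
    print(len(out),'end',p.round(1)); print(json.dumps(out).replace(' ','').replace('0.0,','0,').replace('-0.','-.').replace(',0.',',.').replace('[0.','[.') if 0 else json.dumps(out).replace(' ',''))
E
cat > st.py <<'E'
from h import *
s=ctrl.sense();q=s['ee_rot'];m=R.from_quat([q[1],q[2],q[3],q[0]]).as_matrix()
print(s['time_s'],s['eef_pos'].round(1),'jaw',np.degrees(np.arctan2(m[1,0],m[0,0])).round(2),'tilt',m[2].round(3),'j',s['joints'].round(2),'F',s['force'].round(1),'g',round(s['grip_width']*85,1))
E
python3 - <<'E'
from plan import *
rows([(350,-200,231,-15,8),(370,0,231,20,5),(425,225,200,70,7)])
E
```

```text
wedge [ 4.18904e+02  3.30185e+02 -2.67000e-01]
[[-1.0, 0.1], [-0.3, -0.3], [-1.3, 0.2], [-0.3, 0.3], [-0.4, -0.1], [-0.1, -0.6], [-0.3, -0.7], [-0.3, -0.8], [0.8, -0.3], [0.8, -0.9], [-0.2, -0.0]]
20 end [425. 225. 200.]
[[[-0.0393,-0.0468,0.0],[0.0,0.0,-0.164]],[[-0.033,-0.0515,0.0001],[0.0,0.0,-0.164]],[[-0.0261,-0.0553,0.0],[0.0,0.0,-0.164]],[[-0.0188,-0.0582,0.0001],[0.0,0.0,-0.163]],[[-0.0112,-0.0601,0.0],[0.0,0.0,-0.164]],[[-0.0033,-0.061,0.0001],[0.0,0.0,-0.163]],[[0.0044,-0.0609,0.0],[0.0,0.0,-0.164]],[[0.0123,-0.0599,0.0001],[0.0,0.0,-0.163]],[[-0.0087,-0.0529,0.0],[0.0,0.0,-0.156]],[[-0.0021,-0.0536,0.0],[0.0,0.0,-0.155]],[[0.0044,-0.0534,0.0],[0.0,0.0,-0.156]],[[0.0109,-0.0525,0.0],[0.0,0.0,-0.155]],[[0.0171,-0.0507,0.0],[0.0,0.0,-0.156]],[[0.0245,-0.0367,0.0059],[0.0,0.0,-0.159]],[[0.0289,-0.0334,0.0059],[0.0,0.0,-0.159]],[[0.0328,-0.0295,0.0059],[0.0,0.0,-0.159]],[[0.0362,-0.0252,0.0059],[0.0,0.0,-0.159]],[[0.0391,-0.0204,0.0059],[0.0,0.0,-0.158]],[[0.0413,-0.0155,0.0059],[0.0,0.0,-0.159]],[[0.043,-0.0102,0.0059],[0.0,0.0,-0.158]]]
```

Request:
play_rows([
  [[-0.039, -0.047, 0.0], [0.0, 0.0, -0.164]],
  [[-0.033, -0.052, 0.0], [0.0, 0.0, -0.164]],
  [[-0.026, -0.055, 0.0], [0.0, 0.0, -0.164]],
  [[-0.019, -0.058, 0.0], [0.0, 0.0, -0.163]],
  [[-0.011, -0.06, 0.0], [0.0, 0.0, -0.164]],
  [[-0.003, -0.061, 0.0], [0.0, 0.0, -0.163]],
  [[0.004, -0.061, 0.0], [0.0, 0.0, -0.164]],
  [[0.012, -0.06, 0.0], [0.0, 0.0, -0.163]],
  [[-0.009, -0.053, 0.0], [0.0, 0.0, -0.156]],
  [[-0.002, -0.054, 0.0], [0.0, 0.0, -0.155]],
  [[0.004, -0.053, 0.0], [0.0, 0.0, -0.156]],
  [[0.011, -0.052, 0.0], [0.0, 0.0, -0.155]],
  [[0.017, -0.051, 0.0], [0.0, 0.0, -0.156]],
  [[0.024, -0.037, 0.006], [0.0, 0.0, -0.159]],
  [[0.029, -0.033, 0.006], [0.0, 0.0, -0.159]],
  [[0.033, -0.03, 0.006], [0.0, 0.0, -0.159]],
  [[0.036, -0.025, 0.006], [0.0, 0.0, -0.159]],
  [[0.039, -0.02, 0.006], [0.0, 0.0, -0.158]],
  [[0.041, -0.016, 0.006], [0.0, 0.0, -0.159]],
  [[0.043, -0.01, 0.006], [0.0, 0.0, -0.158]],
], grip=0, squeeze=60)

```text
time_s: 3.1
eef_pos: [424.3, 226.1, 199.7]
ee_rot: [0.0, 0.818, 0.576, 0.0]
force: [0.4, -1.3, 0.7]
grip_width: 0.998
```

```bash
python3 st.py; python3 - <<'E'
from plan import *
# grasp at wedge local x=-25
w=[418.9,330.2]; a=-0.267; g=[w[0]-25*np.cos(a),w[1]-25*np.sin(a)]; print(g)
ang=np.degrees(a)+90
rows([(g[0],g[1],110,ang,5),(g[0],g[1],9,ang,5)])
E
```

```text
3.1 [424.3 226.1 199.7] jaw 70.31 tilt [ 0.  0. -1.] j [ 0.25  0.24  1.67 -0.    1.22 -0.98] F [ 0.4 -1.3  0.7] g 84.8
[np.float64(394.7858311872528), np.float64(336.7959732011534)]
10 end [394.8 336.8   9. ]
[[[0.0251,-0.0173,0.0239],[0.0,0.0,-0.02]],[[0.0254,-0.017,0.0239],[0.0,0.0,-0.019]],[[0.0257,-0.0166,0.0239],[0.0,0.0,-0.02]],[[0.0259,-0.0162,0.0239],[0.0,0.0,-0.019]],[[0.0262,-0.0157,0.024],[0.0,0.0,-0.02]],[[0.0,0.0,0.0269],[0.0,0.0,0.0]],[[0.0,0.0,0.0269],[0.0,0.0,0.0]],[[0.0,0.0,0.0269],[0.0,0.0,0.0]],[[0.0,0.0,0.027],[0.0,0.0,0.0]],[[0.0,-0.0001,0.0269],[0.0,0.0,0.0]]]
```

Request:
play_rows([
  [[0.025, -0.017, 0.024], [0, 0, -0.02]],
  [[0.025, -0.017, 0.024], [0, 0, -0.019]],
  [[0.026, -0.017, 0.024], [0, 0, -0.02]],
  [[0.026, -0.016, 0.024], [0, 0, -0.019]],
  [[0.026, -0.016, 0.024], [0, 0, -0.02]],
  [[0, 0, 0.027], [0, 0, 0]],
  [[0, 0, 0.027], [0, 0, 0]],
  [[0, 0, 0.027], [0, 0, 0]],
  [[0, 0, 0.027], [0, 0, 0]],
  [[0, 0, 0.026], [0, 0, 0]],
  [[0, 0, 0], [0, 0, 0]],
], grip=0.25)

```text
time_s: 4.2
eef_pos: [393.9, 334.7, 7.4]
ee_rot: [-0.0, 0.797, 0.605, -0.002]
force: [0.2, -0.7, 0.4]
grip_width: 0.754
```

Request:
play_rows([
  [[0, 0, 0], [0, 0, 0]],
  [[0, 0, 0], [0, 0, 0]],
  [[0, 0, 0], [0, 0, 0]],
  [[0, 0, 0], [0, 0, 0]],
  [[0, 0, 0], [0, 0, 0]],
  [[0, 0, 0], [0, 0, 0]],
  [[0, 0, -0.02], [0, 0, 0]],
  [[0, 0, -0.04], [0, 0, 0]],
  [[0, 0, -0.04], [0, 0, 0]],
  [[0, 0, -0.04], [0, 0, 0]],
  [[0, 0, 0], [0, 0, 0]],
], grip=1)

```text
time_s: 5.3
eef_pos: [396.7, 336.2, 118.4]
ee_rot: [0.001, 0.796, 0.605, 0.004]
force: [0.4, 0.1, -1.6]
grip_width: 0.412
```

```bash
python3 st.py; python3 - <<'E'
from h import *
for n in('side','top'): snap(n,n+'2.png')
E
```

```text
5.3 [396.7 336.2 118.4] jaw 74.42 tilt [ 0.005  0.006 -1.   ] j [ 0.48  0.42  1.67  0.    1.05 -0.82] F [ 0.4  0.1 -1.6] g 35.0
```

View pics/side2.png

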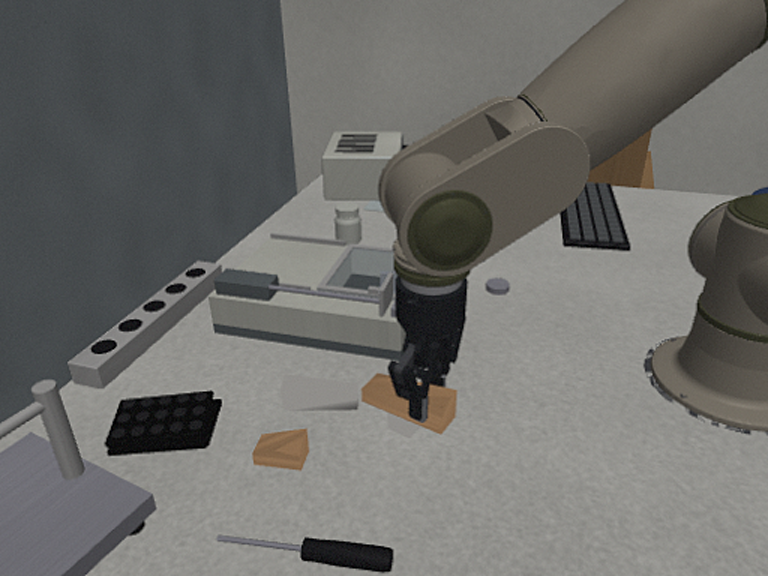

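View pics/top2.png

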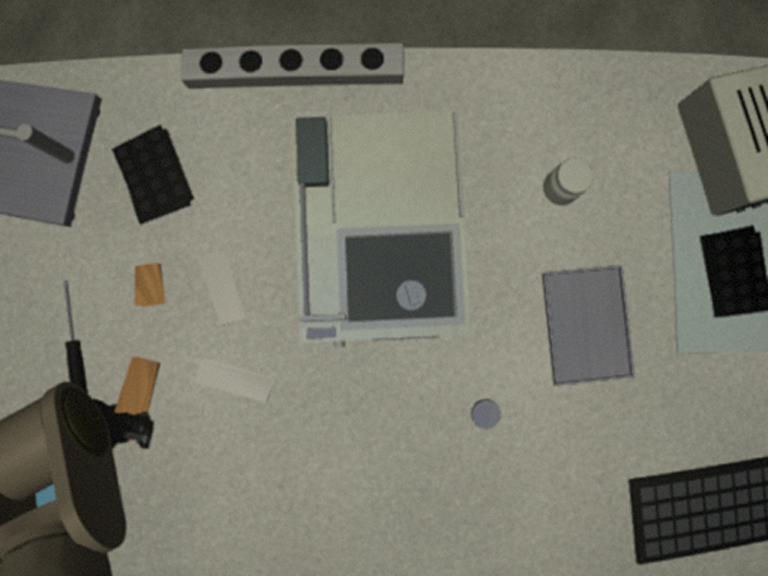

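Wedge is held level, tall end toward the robot. Next I bring it in front of the tab, above the stop block.

```bash
cat >> h.py <<'E'
CH=np.array([669.7,-20.7,0.038])
def chw(x,y): c,s=np.cos(CH[2]),np.sin(CH[2]); return CH[0]+c*x-s*y, CH[1]+s*x+c*y
E
python3 st.py; python3 - <<'E'
from plan import *
a=90+np.degrees(CH[2]);print(a)
x,y=chw(-232,92)
rows([(x,y,112,a,9)])
E
```

```text
5.4 [395.  335.3 114.6] jaw 74.41 tilt [ 0.001  0.001 -1.   ] j [ 0.48  0.42  1.67  0.    1.05 -0.82] F [-0.1 -0.1 -1.8] g 34.9
92.17723962149712
9 end [434.4  62.5 112. ]
[[[-0.0374,0.0165,0.0004],[0.0,0.0,-0.044]],[[-0.0379,0.0152,0.0004],[0.0,0.0,-0.044]],[[-0.0384,0.0139,0.0004],[0.0,0.0,-0.044]],[[-0.0389,0.0125,0.0004],[0.0,0.0,-0.044]],[[-0.0393,0.0112,0.0003],[0.0,0.0,-0.044]],[[-0.0396,0.0098,0.0004],[0.0,0.0,-0.044]],[[-0.04,0.0084,0.0003],[0.0,0.0,-0.044]],[[-0.0402,0.007,0.0004],[0.001,0.0,-0.043]],[[-0.0404,0.0057,0.0003],[0.0,-0.001,-0.044]]]
```

Request:
play_rows([
  [[-0.037, 0.016, 0], [0, 0, -0.044]],
  [[-0.038, 0.015, 0], [0, 0, -0.044]],
  [[-0.038, 0.014, 0], [0, 0, -0.044]],
  [[-0.039, 0.012, 0], [0, 0, -0.044]],
  [[-0.039, 0.011, 0], [0, 0, -0.044]],
  [[-0.04, 0.01, 0], [0, 0, -0.044]],
  [[-0.04, 0.008, 0], [0, 0, -0.044]],
  [[-0.04, 0.007, 0], [0, 0, -0.044]],
  [[-0.04, 0.006, 0], [0, 0, -0.044]],
  [[0, 0, 0], [0, 0, 0]],
  [[0, 0, 0], [0, 0, 0]],
])

```text
time_s: 6.5
eef_pos: [433.1, 63.4, 113.4]
ee_rot: [-0.001, 0.694, 0.72, -0.001]
force: [0.2, 0.5, -1.0]
grip_width: 0.41
```

```bash
python3 - <<'E'
from h import *
for n in('side','top'): snap(n,n+'3.png')
import cv2
im=np.load('pics/side.npy')[:,:,::-1]; cv2.imwrite('pics/s3c.png',cv2.resize(im[130:280,190:350],None,fx=5,fy=4,interpolation=cv2.INTER_CUBIC))
im=np.load('pics/top.npy')[:,:,::-1]; cv2.imwrite('pics/t3c.png',cv2.resize(im[170:320,150:310],None,fx=5,fy=4,interpolation=cv2.INTER_CUBIC))
E
python3 st.py
```

```text
6.6 [433.1  64.2 113.7] jaw 92.25 tilt [ 0.    -0.001 -1.   ] j [-0.12  0.27  1.9   0.    0.98 -1.73] F [-0.9 -0.5 -0.8] g 34.9
```

View pics/s3c.png

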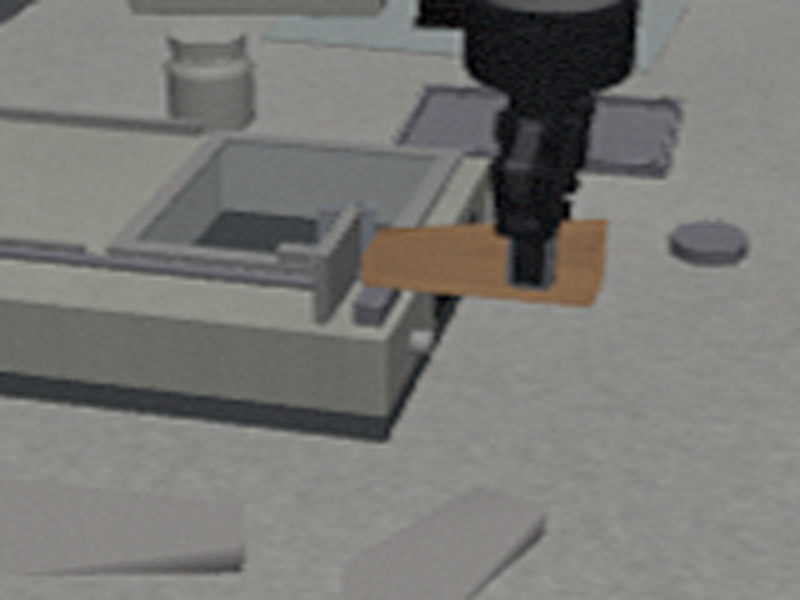

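View pics/t3c.png

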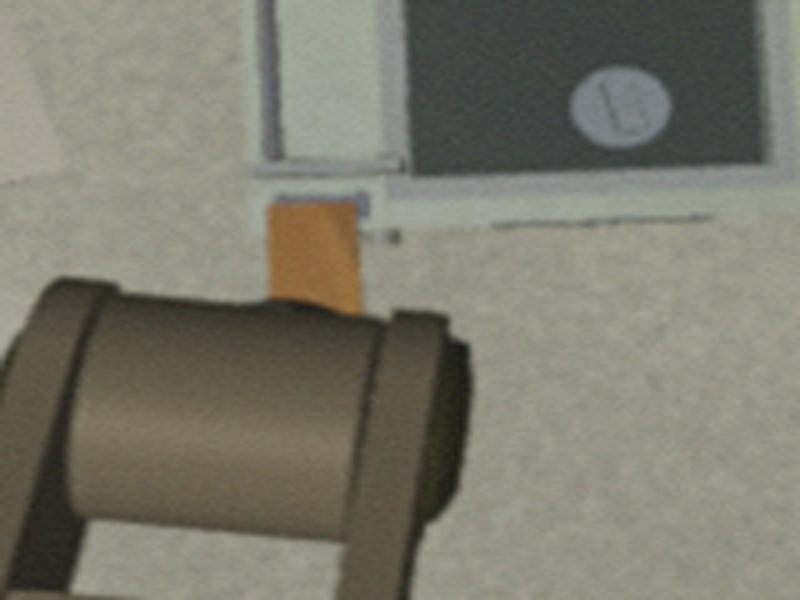

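```bash
python3 - <<'E'
from h import *
from scipy.optimize import least_squares
obs=[('top',(55,18,20),(203.6,221)),('top',(55,-18,20),(221.6,220.75)),('side',(55,18,0),(262.4,201.5)),('side',(55,18,20),(263.0,192.5)),('side',(-55,18,0),(309,206.5))]
def f(p):
    Rm=R.from_euler('zy',[p[3],p[4]]).as_matrix()
    return np.concatenate([proj(n,Rm@np.array(L)+p[:3])[0]-px for n,L,px in obs])
r=least_squares(f,[460,63,105,.04,0],x_scale=[10,10,10,.1,.1]);p=r.x;print(p.round(3),r.fun.round(1))
s=ctrl.sense();print((p[:3]-s['eef_pos']).round(1)); 
d=p[:2]-CH[:2];c,s=np.cos(CH[2]),np.sin(CH[2]);print('in chamber',c*d[0]+s*d[1],-s*d[0]+c*d[1])
E
```

```text
[4.56280e+02 6.22750e+01 1.01716e+02 2.60000e-02 8.00000e-03] [ 0.4  0.3 -0.4 -0.1  0.4 -0.9 -0.3  0.8 -0.3 -0. ]
[ 23.1  -1.9 -12. ]
in chamber -210.1138870332163 91.02287753525955
```

Request:
play_rows([
  [[0, 0, 0.008], [0, 0, 0]],
  [[0, 0.02, 0], [0, 0, 0]],
  [[0, 0.02, 0], [0, 0, 0]],
  [[0, 0.02, 0], [0, 0, 0]],
  [[0, 0.02, 0], [0, 0, 0]],
  [[0, 0.02, 0], [0, 0, 0]],
  [[0, 0.02, 0], [0, 0, 0]],
  [[0, 0.02, 0], [0, 0, 0]],
  [[0, 0.02, 0], [0, 0, 0]],
  [[0, 0.004, 0], [0, 0, 0]],
  [[0, 0, 0], [0, 0, 0]],
  [[0, 0, 0], [0, 0, 0]],
])

```text
time_s: 7.8
eef_pos: [555.3, 68.9, 107.6]
ee_rot: [-0.001, 0.693, 0.721, -0.001]
force: [-4.1, 0.9, -1.6]
grip_width: 0.409
```

```bash
cat > look.py <<'E'
from h import *
import sys
k=sys.argv[1]
for n in('side','top'): snap(n,n+k+'.png')
im=np.load('pics/side.npy')[:,:,::-1]; cv2.imwrite('pics/s%sc.png'%k,cv2.resize(im[130:250,170:310],None,fx=5,fy=5,interpolation=cv2.INTER_CUBIC))
im=np.load('pics/top.npy')[:,:,::-1]; cv2.imwrite('pics/t%sc.png'%k,cv2.resize(im[130:250,185:325],None,fx=5,fy=5,interpolation=cv2.INTER_CUBIC))
E
python3 look.py 4; python3 st.py
```

```text
7.9 [555.4  68.7 107.8] jaw 92.26 tilt [ 0.001 -0.002 -1.   ] j [-0.09  0.51  1.55  0.    1.09 -1.7 ] F [-5.8  1.6 -2.5] g 34.9
```

View pics/s4c.png

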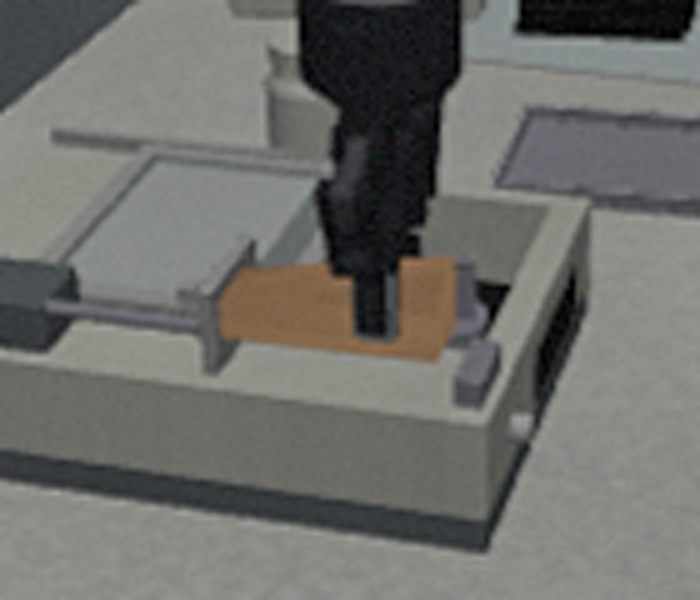

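View pics/t4c.png

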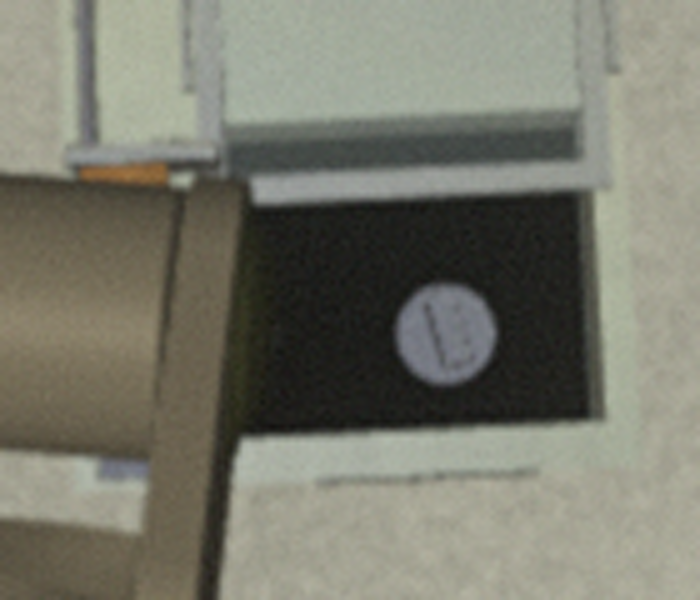

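Request:
play_rows([
  [[0, 0, 0.008], [0, 0, 0]],
  [[0, 0, 0.008], [0, 0, 0]],
  [[0, 0, 0.008], [0, 0, 0]],
  [[0, 0, 0.002], [0, 0, 0]],
  [[0, 0, 0], [0, 0, 0]],
  [[0, 0, 0], [0, 0, 0]],
])

```text
time_s: 8.5
eef_pos: [556.3, 68.2, 88.5]
ee_rot: [-0.0, 0.693, 0.721, -0.0]
force: [-4.3, -0.3, -1.9]
grip_width: 0.409
```

```bash
python3 look.py 5; python3 st.py
```

```text
8.6 [556.3  68.2  88.5] jaw 92.22 tilt [-0.    -0.001 -1.   ] j [-0.09  0.54  1.56 -0.    1.04 -1.7 ] F [-3.1 -0.2 -2.3] g 34.6
```

View pics/s5c.png

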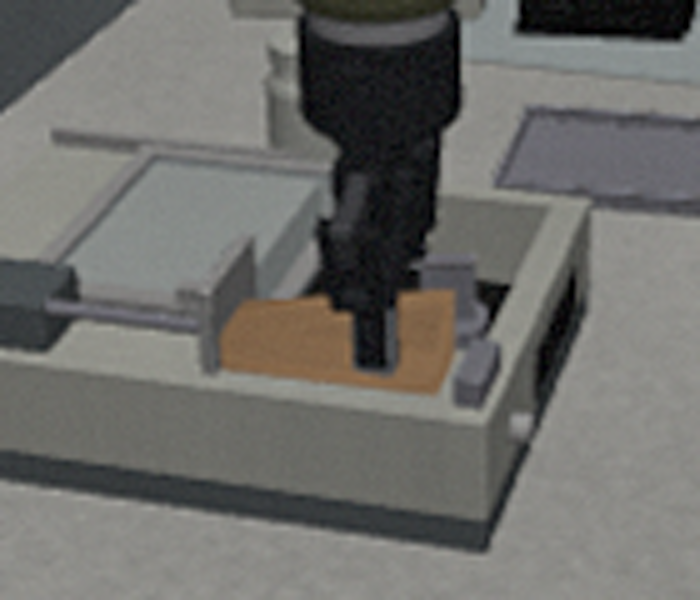

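Request:
play_rows([
  [[0, 0, 0.002], [0, 0, 0]],
  [[0, 0, 0], [0, 0, 0]],
  [[0, 0, 0], [0, 0, 0]],
])

```text
time_s: 8.9
eef_pos: [556.8, 68.2, 87.5]
ee_rot: [0.0, 0.693, 0.721, 0.0]
force: [-4.7, -1.0, 0.5]
grip_width: 0.405
```

Request:
play_rows([
  [[0, 0, 0.002], [0, 0, 0]],
  [[0, 0, 0], [0, 0, 0]],
  [[0, 0, 0], [0, 0, 0]],
])

```text
time_s: 9.2
eef_pos: [556.7, 68.3, 85.9]
ee_rot: [0.0, 0.693, 0.721, 0.0]
force: [-4.1, 0.5, 1.5]
grip_width: 0.408
```

Request:
play_rows([
  [[0, 0, 0.001], [0, 0, 0]],
  [[0, -0.003, 0], [0, 0, 0]],
  [[0, -0.003, 0], [0, 0, 0]],
  [[0, -0.001, 0], [0, 0, 0]],
  [[0, 0, 0], [0, 0, 0]],
  [[0, 0, 0], [0, 0, 0]],
])

```text
time_s: 9.8
eef_pos: [551.8, 68.1, 85.7]
ee_rot: [0.001, 0.693, 0.721, 0.001]
force: [-1.7, 0.3, 6.7]
grip_width: 0.406
```

```bash
python3 look.py 6; python3 st.py
```

```text
9.9 [551.8  68.1  85.7] jaw 92.23 tilt [-0.     0.002 -1.   ] j [-0.09  0.53  1.58  0.    1.03 -1.7 ] F [-3.5  0.6  7.2] g 34.6
```

View pics/s6c.png

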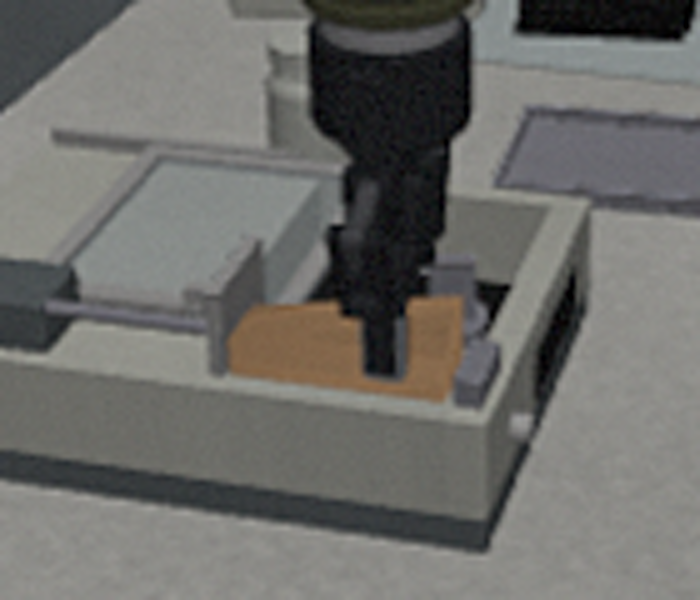

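Request:
play_rows([
  [[0, -0.002, 0], [0, 0, 0]],
  [[0, -0.001, 0], [0, 0, 0]],
  [[0, 0, 0], [0, 0, 0]],
  [[0, 0, 0], [0, 0, 0]],
])

```text
time_s: 10.3
eef_pos: [549.6, 68.0, 85.7]
ee_rot: [0.001, 0.693, 0.721, 0.001]
force: [-1.9, 0.1, 6.0]
grip_width: 0.404
```

Request:
play_rows([
  [[0, 0, 0], [0, 0, 0]],
  [[0, 0, 0], [0, 0, 0]],
  [[0, 0, 0], [0, 0, 0]],
  [[0, 0, 0], [0, 0, 0]],
  [[0, 0, 0], [0, 0, 0]],
], grip=0.4)

```text
time_s: 10.8
eef_pos: [549.1, 68.0, 85.0]
ee_rot: [-0.0, 0.693, 0.721, 0.0]
force: [0.7, -0.2, 1.0]
grip_width: 0.599
```

```bash
python3 look.py 7; python3 st.py
```

```text
10.9 [549.1  68.   85. ] jaw 92.23 tilt [ 0.  0. -1.] j [-0.09  0.53  1.59  0.    1.02 -1.7 ] F [-0.3  0.8 -0.1] g 51.0
```

View pics/s7c.png

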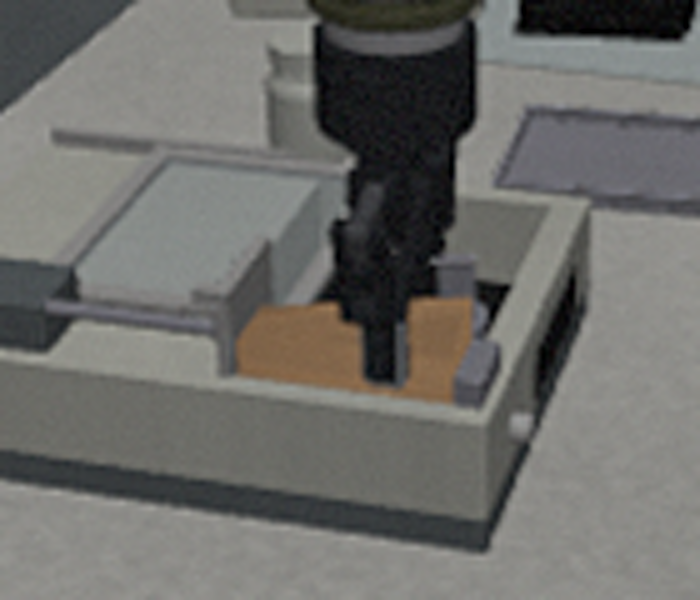

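Request:
play_rows([
  [[0, 0, -0.02], [0, 0, 0]],
  [[0, 0, -0.04], [0, 0, 0]],
  [[0, 0, -0.05], [0, 0, 0]],
  [[0, 0, -0.04], [0, 0, 0]],
  [[0, -0.05, 0], [0, 0, 0]],
  [[0, -0.06, 0], [0, 0, 0]],
  [[0, -0.05, 0], [0, 0, 0]],
  [[0, 0, 0], [0, 0, 0]],
])

```text
time_s: 11.7
eef_pos: [425.7, 63.7, 197.5]
ee_rot: [-0.001, 0.693, 0.721, -0.001]
force: [0.5, -0.1, 0.5]
grip_width: 0.6
```

```bash
python3 look.py 8; python3 st.py; python3 - <<'E'
from h import *
im=np.load('pics/top.npy')[:,:,::-1]; c=cv2.convertScaleAbs(cv2.resize(im[180:215,255:295],None,fx=16,fy=16,interpolation=cv2.INTER_CUBIC),alpha=1.3)
for k in range(260,295,5): cv2.putText(c,str(k),((k-255)*16,10),0,.35,(0,0,255),1);cv2.line(c,((k-255)*16,12),((k-255)*16,20),(0,0,255),1)
for k in range(185,215,5): cv2.putText(c,str(k),(0,(k-180)*16),0,.35,(0,0,255),1)
cv2.imwrite('pics/h8.png',c)
print(cams.search_frame('top','holder'),cams.tip_of('top','holder'))
E
```

```text
11.8 [429.4  63.3 198.1] jaw 92.22 tilt [-0.     0.002 -1.   ] j [-0.13  0.14  1.8   0.    1.19 -1.73] F [-0.3 -0.8  0.5] g 51.0
[{'rect': [275.0, 196.4, 19.2, 22.1], 'p': 0.61}] []
```

View pics/s8c.png

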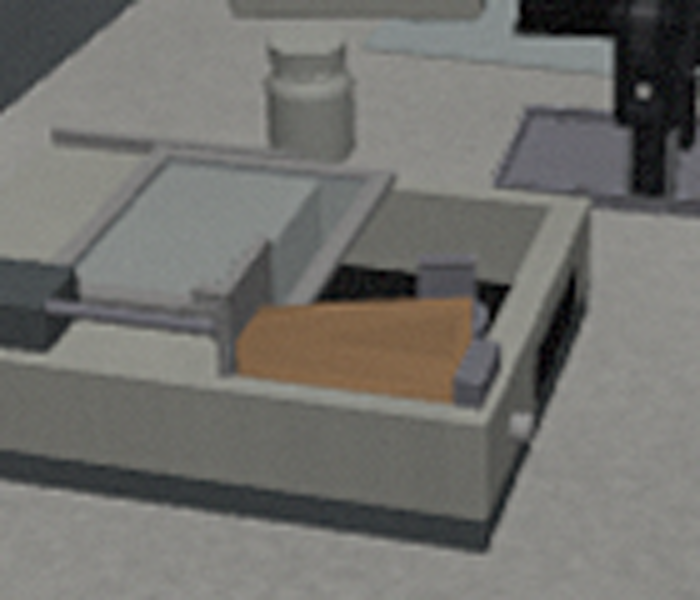

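View pics/t8c.png

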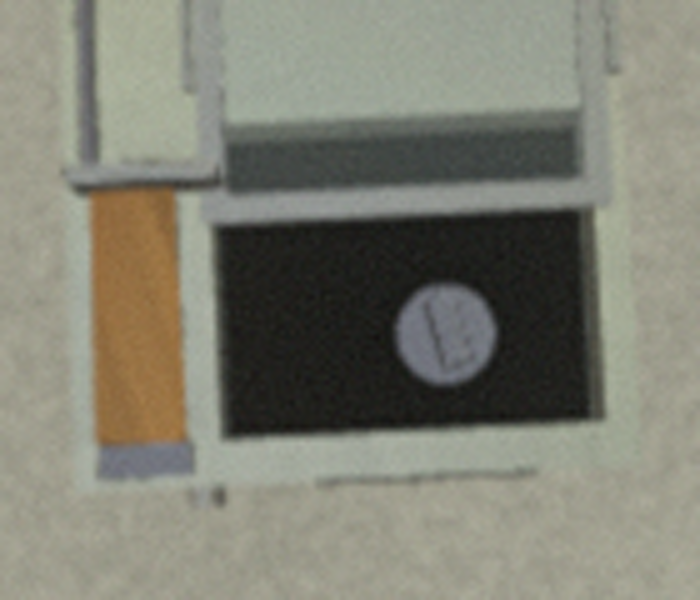

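View pics/h8.png

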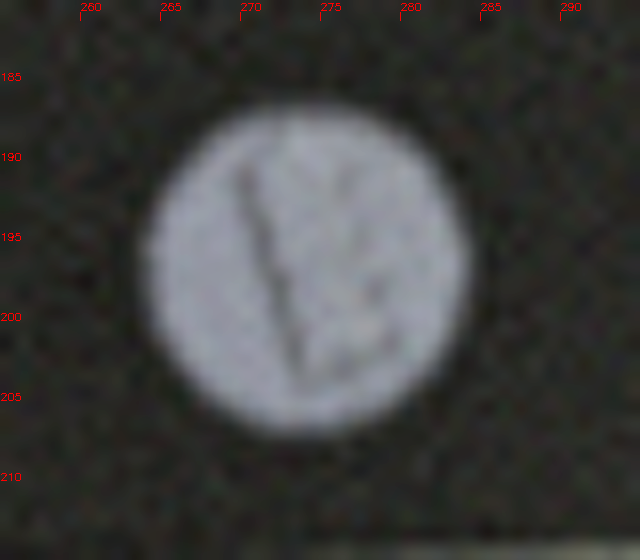

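```bash
python3 - <<'E'
from fit import *
h=.47
for z in (34,70):
    a=unproj('top',np.array([[270.2,191.],[273.7,204.3]])-h,z); d=a[0]-a[1]; print(z,a.round(1).tolist(),np.linalg.norm(d),np.arctan2(d[1],d[0]))
c=unproj('top',[[274.05-h,197.2-h]],34)[0];print('disc',c)
# side grip top corners
g=.4
a=unproj('side',np.array([[170+419/5,130+260/5],[170+474/5,130+262/5]])-g,70);print('side top edge',a.round(1).tolist(),np.arctan2(*(a[0]-a[1])[1::-1]))
# overlay predicted grip
im=np.load('pics/top.npy')[:,:,::-1]; im2=np.load('pics/side.npy')[:,:,::-1]
for yaw,f in((0.28,'a'),(0.36,'b')):
  for n,I,(x0,y0,x1,y1) in(('top',im,(255,180,295,215)),('side',im2,(245,170,285,205))):
    S=16;o=cv2.resize(I[y0:y1,x0:x1],None,fx=S,fy=S,interpolation=cv2.INTER_CUBIC)
    for z in (34,70):
        P=[[c[0]+np.cos(yaw)*x-np.sin(yaw)*y,c[1]+np.sin(yaw)*x+np.cos(yaw)*y,z] for x,y in((16,6),(16,-6),(-16,-6),(-16,6))]
        q=((proj(n,P)-[x0,y0]+.5)*S).astype(int); cv2.polylines(o,[q.reshape(-1,1,2)],True,(0,0,255) if z==70 else (0,200,0),1)
    cv2.imwrite('pics/ov_%s_%s.png'%(n,f),cv2.convertScaleAbs(o,alpha=1.3))
A=[cv2.imread('pics/ov_%s_%s.png'%(n,f)) for n in('top','side') for f in 'ab']
cv2.imwrite('pics/ov.png',cv2.resize(np.vstack([np.hstack(A[:2]),np.hstack(A[2:])]),(700,600)))
E
```

```text
34 [[580.0, -59.3, 34.0], [549.2, -67.0, 34.0]] 31.690918827249526 0.24337072441713237
70 [[577.4, -58.1, 70.0], [547.8, -65.5, 70.0]] 30.50426581301255 0.24337072441713226
disc [565.55902085 -68.01597441  34.        ]
side top edge [[579.9, -59.3, 70.0], [550.1, -65.4, 70.0]] 0.20284623033475666
```

View pics/ov.png

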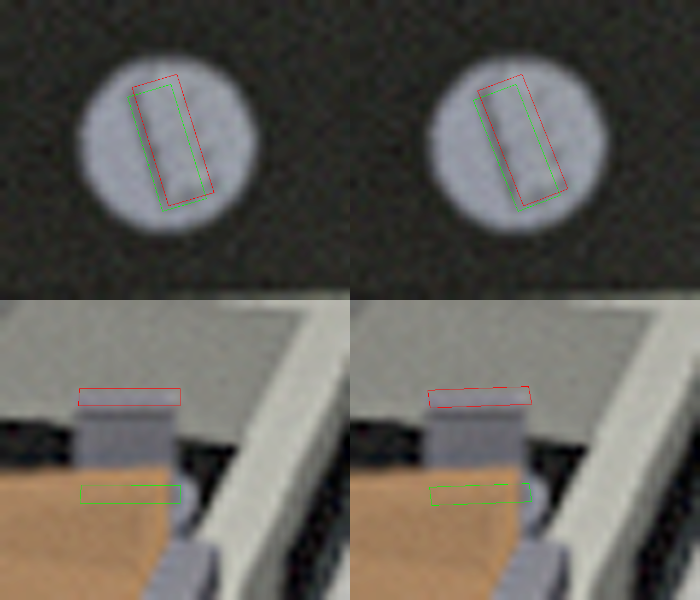

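```bash
python3 - <<'E'
from plan import *
rows([(565,-68,165,103.9,6),(565,-68,40,103.9,6)])
E
```

```text
12 end [565. -68.  40.]
[[[-0.0303,0.0288,0.0073],[0.0,0.0,-0.043]],[[-0.0312,0.0278,0.0073],[0.0,0.0,-0.043]],[[-0.0322,0.0267,0.0073],[0.0,0.0,-0.043]],[[-0.0331,0.0256,0.0073],[0.0,0.0,-0.043]],[[-0.0339,0.0244,0.0074],[0.001,0.0,-0.044]],[[-0.0347,0.0233,0.0073],[0.0,0.0,-0.043]],[[0.0,0.0,0.0278],[0.0,0.0,0.0]],[[0.0,0.0,0.0278],[0.0,0.0,0.0]],[[0.0,0.0,0.0278],[0.0,0.0,0.0]],[[0.0,0.0,0.0278],[0.0,0.0,0.0]],[[0.0,0.0,0.0277],[0.0,0.0,0.0]],[[0.0001,0.0,0.0278],[0.0,0.0,0.0]]]
```

Request:
play_rows([
  [[-0.03, 0.029, 0.007], [0, 0, -0.043]],
  [[-0.031, 0.028, 0.007], [0, 0, -0.043]],
  [[-0.032, 0.027, 0.007], [0, 0, -0.043]],
  [[-0.033, 0.026, 0.007], [0, 0, -0.043]],
  [[-0.034, 0.024, 0.007], [0, 0, -0.044]],
  [[-0.035, 0.023, 0.007], [0, 0, -0.043]],
  [[0, 0, 0], [0, 0, 0]],
  [[0, 0, 0], [0, 0, 0]],
  [[0, 0, 0], [0, 0, 0]],
])

```text
time_s: 12.8
eef_pos: [564.3, -67.1, 165.9]
ee_rot: [-0.0, 0.616, 0.787, -0.0]
force: [0.1, 0.6, -0.5]
grip_width: 0.599
```

```bash
python3 st.py; python3 - <<'E'
from plan import *
rows([(565,-68,100,103.9,2),(565,-68,40,103.9,4)])
E
```

```text
12.8 [564.3 -67.1 165.9] jaw 103.9 tilt [ 0. -0. -1.] j [-0.32  0.46  1.46  0.    1.22 -2.14] F [ 0.1  0.6 -0.5] g 50.9
6 end [565. -68.  40.]
[[[-0.0007,0.0003,0.0439],[0.0,0.0,0.0]],[[-0.0007,0.0003,0.044],[0.0,0.0,0.0]],[[0.0,0.0,0.02],[0.0,0.0,0.0]],[[0.0,0.0,0.02],[0.0,0.0,0.0]],[[0.0,0.0,0.02],[0.0,0.0,0.0]],[[0.0,0.0,0.02],[0.0,0.0,0.0]]]
```

Request:
play_rows([
  [[-0.001, 0, 0.044], [0, 0, 0]],
  [[-0.001, 0.001, 0.044], [0, 0, 0]],
  [[0, 0, 0.02], [0, 0, 0]],
  [[0, 0, 0.02], [0, 0, 0]],
  [[0, 0, 0.02], [0, 0, 0]],
  [[0, 0, 0.02], [0, 0, 0]],
  [[0, 0, 0], [0, 0, 0]],
  [[0, 0, 0], [0, 0, 0]],
])

```text
time_s: 13.6
eef_pos: [565.5, -68.5, 40.7]
ee_rot: [0.0, 0.616, 0.788, 0.0]
force: [0.7, 0.1, 0.7]
grip_width: 0.601
```

Request:
play_rows([
  [[0, 0, 0], [0, 0, 0]],
  [[0, 0, 0], [0, 0, 0]],
  [[0, 0, 0], [0, 0, 0]],
  [[0, 0, 0], [0, 0, 0]],
  [[0, 0, 0], [0, 0, 0]],
  [[0, 0, 0], [0, 0, 0]],
  [[0, 0, 0], [0, 0, 0]],
], grip=1)

```text
time_s: 14.3
eef_pos: [565.8, -68.9, 40.8]
ee_rot: [0.001, 0.616, 0.787, 0.0]
force: [-0.5, 1.4, 6.8]
grip_width: 0.129
```

```bash
python3 look.py 9; python3 st.py
```

```text
14.4 [565.8 -69.   40.8] jaw 103.88 tilt [-0.001  0.001 -1.   ] j [-0.33  0.62  1.56  0.    0.95 -2.14] F [-1.5 -0.1  6.3] g 11.3
```

View pics/s9c.png

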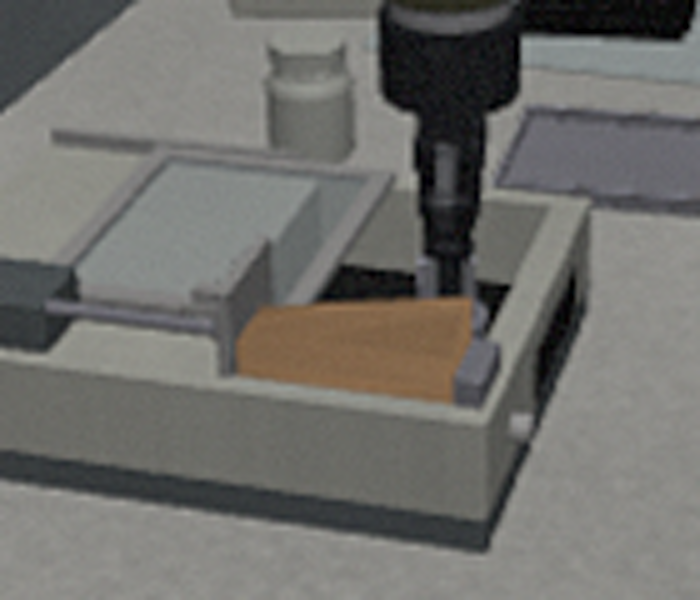

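Request:
play_rows([
  [[0, 0, -0.01], [0, 0, 0]],
  [[0, 0, -0.02], [0, 0, 0]],
  [[0, 0, -0.03], [0, 0, 0]],
  [[0, 0, -0.04], [0, 0, 0]],
  [[0, 0, -0.04], [0, 0, 0]],
  [[0, 0, -0.02], [0, 0, 0]],
  [[0, 0, 0], [0, 0, 0]],
  [[0, 0, 0], [0, 0, 0]],
], squeeze=70)

```text
time_s: 15.2
eef_pos: [564.9, -68.7, 159.2]
ee_rot: [-0.001, 0.616, 0.787, -0.0]
force: [0.7, 0.0, -2.7]
grip_width: 0.127
```

```bash
python3 look.py 10; python3 st.py; python3 - <<'E'
from plan import *
rows([(515,-349,140,96,9)])
E
```

```text
15.3 [564.7 -68.7 158.6] jaw 103.88 tilt [ 0.001 -0.002 -1.   ] j [-0.33  0.47  1.46 -0.    1.21 -2.14] F [ 0.1 -0.3 -3.5] g 11.0
9 end [ 515. -349.  140.]
[[[-0.0385,-0.0171,0.0027],[0.0,0.0,0.019]],[[-0.0388,-0.0165,0.0027],[0.0,0.0,0.02]],[[-0.0391,-0.0159,0.0027],[0.0,0.0,0.019]],[[-0.0393,-0.0153,0.0028],[-0.001,0.0,0.02]],[[-0.0395,-0.0147,0.0027],[0.0,0.0,0.019]],[[-0.0397,-0.0142,0.0027],[-0.001,0.0,0.02]],[[-0.04,-0.0135,0.0028],[0.0,-0.001,0.019]],[[-0.0402,-0.0129,0.0028],[-0.001,0.0,0.02]],[[-0.0403,-0.0123,0.0027],[0.0,-0.001,0.019]]]
```

View pics/s10c.png

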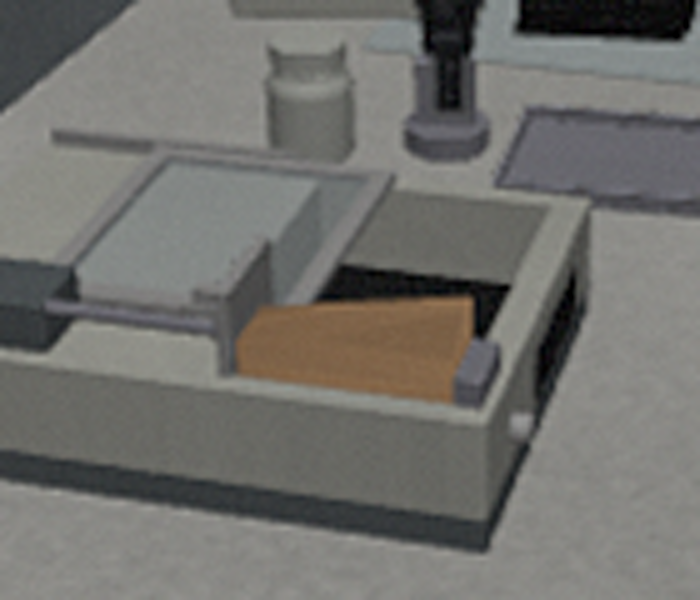

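Request:
play_rows([
  [[-0.038, -0.017, 0.003], [0, 0, 0.019]],
  [[-0.039, -0.016, 0.003], [0, 0, 0.02]],
  [[-0.039, -0.016, 0.003], [0, 0, 0.019]],
  [[-0.039, -0.015, 0.003], [0, 0, 0.02]],
  [[-0.04, -0.015, 0.003], [0, 0, 0.019]],
  [[-0.04, -0.014, 0.003], [0, 0, 0.02]],
  [[-0.04, -0.014, 0.003], [0, 0, 0.019]],
  [[-0.04, -0.013, 0.003], [0, 0, 0.02]],
  [[-0.04, -0.012, 0.003], [0, 0, 0.019]],
  [[0, 0, 0.03], [0, 0, 0]],
  [[0, 0, 0.03], [0, 0, 0]],
  [[0, 0, 0.03], [0, 0, 0]],
  [[0, 0, 0.03], [0, 0, 0]],
  [[0, 0, 0], [0, 0, 0]],
  [[0, 0, 0], [0, 0, 0]],
])

```text
time_s: 16.8
eef_pos: [515.9, -348.7, 49.6]
ee_rot: [-0.001, 0.669, 0.743, 0.0]
force: [0.3, -0.3, -1.5]
grip_width: 0.128
```

```bash
python3 st.py; python3 - <<'E'
from h import *
snap('side','side11.png');snap('top','top11.png')
E
```

```text
16.8 [ 515.9 -348.7   49.6] jaw 96.01 tilt [ 0.001 -0.001 -1.   ] j [-0.78  0.71  1.38  0.    1.06 -2.46] F [ 0.3 -0.3 -1.5] g 10.9
```

View pics/side11.png

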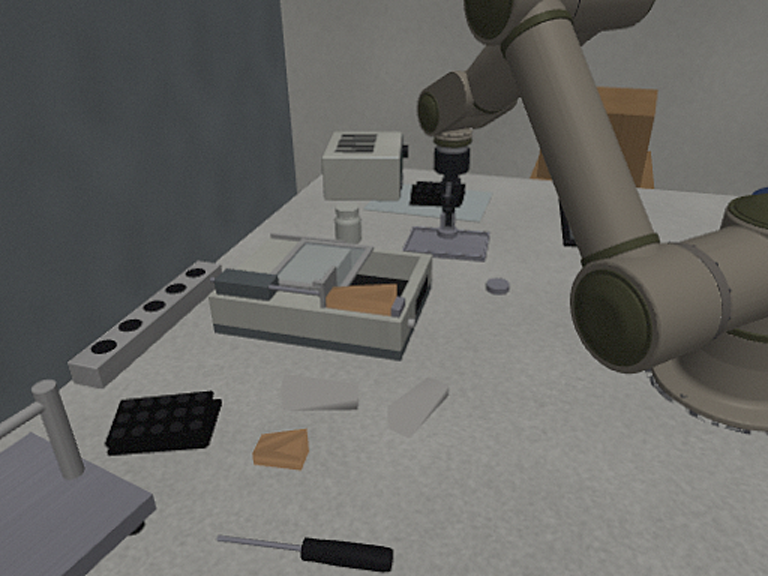

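View pics/top11.png

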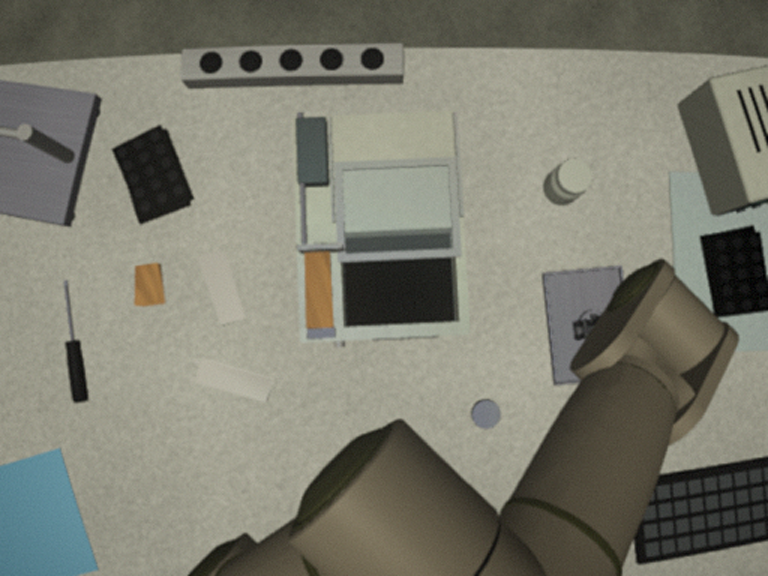

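Request:
play_rows([
  [[0, 0, 0.01], [0, 0, 0]],
  [[0, 0, 0.01], [0, 0, 0]],
  [[0, 0, 0.008], [0, 0, 0]],
  [[0, 0, 0.003], [0, 0, 0]],
  [[0, 0, 0], [0, 0, 0]],
  [[0, 0, 0], [0, 0, 0]],
])

```text
time_s: 17.5
eef_pos: [516.1, -348.9, 26.7]
ee_rot: [0.0, 0.669, 0.743, -0.0]
force: [0.2, -0.2, -2.1]
grip_width: 0.131
```

Request:
play_rows([
  [[0, 0, 0.001], [0, 0, 0]],
  [[0, 0, 0.001], [0, 0, 0]],
  [[0, 0, 0], [0, 0, 0]],
  [[0, 0, 0], [0, 0, 0]],
])

```text
time_s: 17.9
eef_pos: [516.0, -348.8, 25.1]
ee_rot: [0.0, 0.669, 0.743, 0.0]
force: [-0.3, -0.0, -1.9]
grip_width: 0.13
```

Request:
play_rows([
  [[0, 0, 0.001], [0, 0, 0]],
  [[0, 0, 0.001], [0, 0, 0]],
  [[0, 0, 0], [0, 0, 0]],
  [[0, 0, 0], [0, 0, 0]],
])

```text
time_s: 18.3
eef_pos: [516.0, -348.9, 24.9]
ee_rot: [0.0, 0.669, 0.743, -0.0]
force: [-3.9, 2.9, 8.7]
grip_width: 0.129
```

Contact: 25 mm TCP height, as predicted, with about 9 N upward. Releasing.

Request:
play_rows([
  [[0, 0, 0], [0, 0, 0]],
  [[0, 0, 0], [0, 0, 0]],
  [[0, 0, 0], [0, 0, 0]],
  [[0, 0, 0], [0, 0, 0]],
  [[0, 0, 0], [0, 0, 0]],
  [[0, 0, -0.01], [0, 0, 0]],
  [[0, 0, -0.03], [0, 0, 0]],
  [[0, 0, -0.05], [0, 0, 0]],
  [[0, 0, -0.06], [0, 0, 0]],
  [[0, 0, -0.06], [0, 0, 0]],
  [[0, -0.05, -0.02], [0, 0, 0]],
  [[0, -0.06, 0], [0, 0, 0]],
  [[0, -0.06, 0], [0, 0, 0]],
  [[0, -0.04, 0], [0, 0, 0]],
  [[0, 0, 0], [0, 0, 0]],
  [[0, 0, 0], [0, 0, 0]],
], grip=0.45)

```text
time_s: 19.9
eef_pos: [359.3, -365.6, 196.8]
ee_rot: [0.001, 0.669, 0.743, -0.0]
force: [0.1, -0.9, 0.3]
grip_width: 0.55
```

```bash
python3 st.py; python3 - <<'E'
from h import *
snap('side','side12.png');snap('top','top12.png')
im=np.load('pics/side.npy')[:,:,::-1]; a=cv2.resize(im[130:230,190:350],(760,475),interpolation=cv2.INTER_CUBIC);cv2.imwrite('pics/s12c.png',a)
E
```

```text
19.9 [ 359.3 -365.6  196.8] jaw 95.95 tilt [-0.001  0.001 -1.   ] j [-1.02  0.31  1.59  0.    1.24 -2.7 ] F [ 0.1 -0.9  0.3] g 46.7
```

View pics/s12c.png

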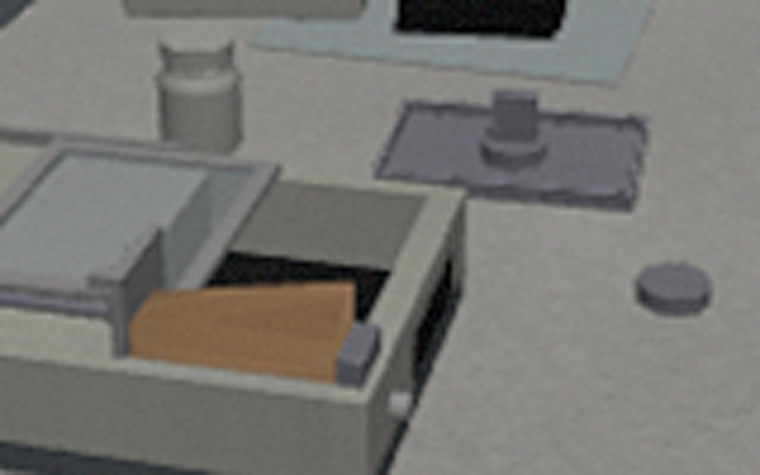

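View pics/top12.png

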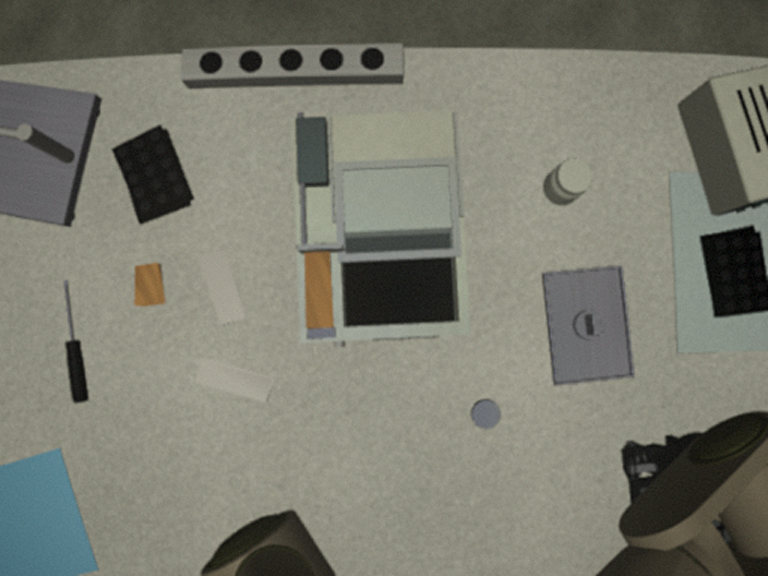

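The holder stands upright in the tray at (588,324) and the hatch is still propped at (318,290). The gripper is clear of everything, so I'm handing in.

```bash
python3 -c "
from rig import ctrl
print(ctrl.finish_job())"
```

```text
the job is handed in; nothing more can be done
None
```

The hatch is propped open with the long wooden wedge, and the sample holder is standing upright in the steel tray. I handed the job in at about 20 s of the 58 s allowed.

- **Hatch:** I pushed the tab back with the wedge's low end, lowered the wedge flat onto the deck strip, and let the spring clamp it between the stop block and the tab.
- **Holder:** I lifted it out by its grip and set it down near the middle of the tray. Contact came at the height I had predicted, with about 9 N upward.
- **Last pictures (side and top):** The hatch was still open on the wedge, the holder was upright inside the tray, and the gripper was clear and touching nothing. The look-alikes had not moved.
- **Forces:** No reading I took went above about 9 N.
- **Disagreements:** My first reading of the holder's grip angle was off (0.36 rad). I re-measured it at 0.24 rad before grasping. The two cameras differed by about 2–3 mm on the height of the held wedge, so I lowered it in small steps, watching the force.

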